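# Repack the blade-change kit

### The job

Repack the saw's blade-change kit: put the steel blade flange, the black star knob, the green wax tin and the yellow tape measure each into the red-floored foam well that is cut to its outline, fully down on the floor of the well and level, the same way up as they stand now. Leave the spanner that is already packed in the tray and the grey screw cup among the things where they are.

Things in the scene. Friction and masses are not known exactly. Their poses are not given: they have to be found in the camera images.
- flange: turned steel blade flange lying hub up: disc 90 mm in diameter and 10 mm thick, on it a raised hub ring 48 mm in outer diameter that reaches 19 mm above the underside, with a bore through it. 0.21 kg. Grasp the hub across its 48 mm. Origin: centre of the underside; z up. Any yaw is alike.
- star_knob: the only black star-shaped clamping knob on this side of the fence, standing on its face, threaded steel stud up: head 47 mm across, up to 13 mm above the table; boss 24 mm in diameter up to 21 mm; stud 8 mm in diameter up to 52 mm. Grasp the stud. Origin: centre of the underside (the stud's axis is 1 mm off it); z up. Any yaw is alike.
- wax_tin: round dark green tin, 66 mm in diameter, 49 mm high, standing upright, lid fixed. 0.11 kg. Grasp across its diameter, near the top. Origin: centre of the underside; z up.
- tape_measure: yellow and black tape measure standing upright: 34 mm thick along its x, 86 mm long along its y, 68 mm high. 0.24 kg. Grasp across its 34 mm thickness (along its x). Its solid case runs from -29 to +43 mm along its y; the little end hook fills the rest. Origin: centre of the underside; z up.
- flange_inlay: holder of the flange: square foam block in the grey kit tray, 112 x 112 x 20 mm, black top 20 mm above the origin (tray rim: 24 mm). Origin: centre of its underside; z up. Well centred on it, 10 mm deep, its bright red floor 10 mm above the origin: a plain round counterbore 100 mm in diameter, the largest well.
- knob_inlay: holder of the star knob: square foam block in the grey kit tray, 112 x 112 x 20 mm, black top 20 mm above the origin (tray rim: 24 mm). Origin: centre of its underside; z up. Well centred on it, 10 mm deep, its bright red floor 10 mm above the origin: round, 60 mm in diameter, the smallest well, with a thumb notch 24 mm wide at its +y and -y side.
- tin_inlay: holder of the wax tin: square foam block in the grey kit tray, 112 x 112 x 20 mm, black top 20 mm above the origin (tray rim: 24 mm). Origin: centre of its underside; z up. Well centred on it, 10 mm deep, its bright red floor 10 mm above the origin: round, 76 mm in diameter, with a thumb notch 26 mm wide at its +y and -y side.
- tape_inlay: holder of the tape measure: square foam block in the grey kit tray, 112 x 112 x 20 mm, black top 20 mm above the origin (tray rim: 24 mm). Origin: centre of its underside; z up. Well centred on it, 10 mm deep, its bright red floor 10 mm above the origin: an oblong 102 mm long (along the block's x) and 46 mm wide, notched midway. The tape measure stands in it lengthwise, either way round.
- spanner: bystander: steel combination spanner, 208 x 39 x 9 mm, already packed in the long well of the kit tray beside the four blocks. Must stay there (moved by 20 mm or more fails). Origin: centre of its underside; its length is its y.
- screw_cup: bystander: grey cup of wood screws, 72 mm in diameter, 61 mm high, standing among the things. Must stay where it is (moved by 30 mm or more fails). Origin: centre of its underside.

How it is judged:
By the outcome, as a careful person would: the job done as asked, in the order asked, and still so for the second after the job is handed in, with the robot touching nothing.
It also fails if it takes over 96 s, if anything falls off the work surface, if the arm or the gripper's body presses on something with over 40 N, if the wrist force passes 120 N, or if a joint passes its speed limit or range.

### The arm

A 7-joint arm with a two-finger parallel gripper is mounted at the origin on the work surface; the furniture and walls round the work are solid. World frame = base frame: x ahead of the robot, y to its left, z up, the work surface at z = 0. Lengths are in m, angles in degrees, forces in N, time in s.
With the tool pointing down it reaches from about 0.425 to 0.875 m from the base axis. Payload 8.4 kg.
Tool frame: the origin (TCP) lies on the centre line of the jaws, within the pads' length; the fingertips stand 19 mm ahead of it and the grasp point (between the pads) is the TCP (bot.tip_reach is the distance from the TCP to the fingertips, in m); z points along the fingers, y is the line along which they close (so a half turn about z gives the same grasp; the last joint's range is limited). The gripper opens to 85 mm and grips with 20 to 120 N. Pads are 22 mm wide; open, the fingers measure 114 mm over their backs; the gripper's body (76 mm by 85 mm) begins 54 mm behind the grasp point. The pads swing forward as they close: fully open they stand 13 mm farther back than shut.
Start: joints at [69.889, 19.091, 2.286, 83.961, -0.768, 76.965, -3.352], TCP at [0.162, -0.629, 0.25] pointing down, gripper open.
Joint ranges: [-147.57, 147.57], [-21.85, 119.76], [-74.77, 79.35], [14.55, 137.4], [-85.83, 265.84], [4.83, 119.75], [-152.11, 152.11]. Speed limits (degrees/s): [127.2, 127.2, 159.86, 159.86, 180, 180, 180].

### API

Orientations are given as a 3x3 rotation matrix whose columns are the frame's x, y, z axes.
In Python, from cell import bot gives the robot as it stands. Calls block until the motion is done:
- bot.movep(position, orientation): joint-space move of the TCP to a pose.
- bot.move_linear(position, speed=0.15, frame=None): straight line of the TCP; frame=None keeps the orientation; speed is the mean speed in m/s.
- bot.set_joints(angles): joint-space move.
- bot.command_gripper(opening, force=None): finger opening in m; force is the grip in N (None keeps the last); returns when the fingers have stopped.
- bot.sleep(seconds).
- bot.solve_ik(position, orientation): joint angles nearest the present ones, or None.
- bot.get_state(): the state.
- bot.snapshot(name): name is "scene" or "top" or "wrist"; returns a dict with "color" (420x560x3 uint8, red, green, blue), "fx", "fy", "cx", "cy" (pixels), "pose" (4x4, takes a point from camera to world coordinates). Camera axes: x right, y down, z forward; pixel columns grow to the right and rows downward; lengths in m; the calibration is good to about 2 mm. A picture is of the moment at which its call begins. There is no depth.
A pose or a line that the arm cannot do raises bot.Unreachable and nothing moves.
- bot.sign_off(): hands the job in; it is judged then, once.
The state is a dict: "clock": time; "qpos": joint angles; "dq": joint speeds; "joint_efforts": joint torques, N m; "ee_pos": TCP position; "orientation": TCP orientation; "contact_force": force on the tool from outside, world axes, zero at the start; "wrist_torque": the same for the moment, N m; "width": finger opening in m; "finger_force": force on a finger pad.
Only numpy, scipy, OpenCV 4.12 (cv2) and the standard library are available. Lean on these libraries where they do the work, as an engineer would, in place of code of your own. Each camera call takes 0.05 s, during which the arm holds its last target. There are 200 camera calls.

## Working session

There is one attempt and no reset: what is moved stays moved. The work goes in short steps, each a Python script; the robot and the scene stay as the last script left them, time stands still between calls to the robot, and variables do not carry over. Pictures are saved under pics/ and viewed, at most 14 in all, crops included, and the job is handed in when it is done.

```bash
ls; mkdir -p pics; cat > h.py <<'E'
import numpy as np, cv2
from cell import bot
def snap(cam,name):
    s=bot.snapshot(cam); cv2.imwrite(f'pics/{name}.png',cv2.cvtColor(s['color'],cv2.COLOR_RGB2BGR)); 
    np.savez(f'pics/{name}.npz',**s); return s
def load(name): return dict(np.load(f'pics/{name}.npz'))
def ray(s,u,v,z):
    P=s['pose']; d=P[:3,:3]@np.array([(u-s['cx'])/s['fx'],(v-s['cy'])/s['fy'],1]); o=P[:3,3]
    return o+d*(z-o[2])/d[2]
def proj(s,p):
    P=s['pose']; c=P[:3,:3].T@(np.asarray(p)-P[:3,3]); return s['fx']*c[0]/c[2]+s['cx'],s['fy']*c[1]/c[2]+s['cy']
def down(a):  # closing axis (tool y) at angle a (deg) in world
    a=np.radians(a); y=np.array([np.cos(a),np.sin(a),0]); z=np.array([0,0,-1.]); return np.column_stack([np.cross(y,z),y,z])
E
python3 - <<'E'
from h import *
for c in ('scene','top','wrist'):
    s=snap(c,c+'0'); print(c,s['pose'].round(3).tolist(),s['fx'],s['cx'],s['cy'])
st=bot.get_state(); print(st['orientation'],st['clock'],st['width'],bot.tip_reach)
E
```

```text
pics
scene [[-0.731, -0.462, 0.502, 0.019], [-0.682, 0.491, -0.542, 0.576], [0.004, -0.739, -0.674, 0.775], [0.0, 0.0, 0.0, 1.0]] 421.43741980107956 278.13939537388956 211.83064937173887
top [[0.03, -0.99, 0.134, 0.376], [-0.999, -0.027, 0.027, -0.016], [-0.023, -0.135, -0.991, 1.373], [0.0, 0.0, 0.0, 1.0]] 446.7764597704246 280.1072270917844 206.87706364133726
wrist [[0.25, -0.927, -0.281, 0.233], [-0.968, -0.24, -0.071, -0.612], [-0.002, 0.29, -0.957, 0.375], [0.0, 0.0, 0.0, 1.0]] 310.16087213112223 275.8653915317758 211.19335563071468
[[ 9.68471752e-01  2.49123113e-01 -3.74982312e-04]
 [ 2.49123383e-01 -9.68471081e-01  1.14281856e-03]
 [-7.84570089e-05 -1.20020435e-03 -9.99999277e-01]] 0.15 0.08536905187474514 0.019
```

View pics/top0.png

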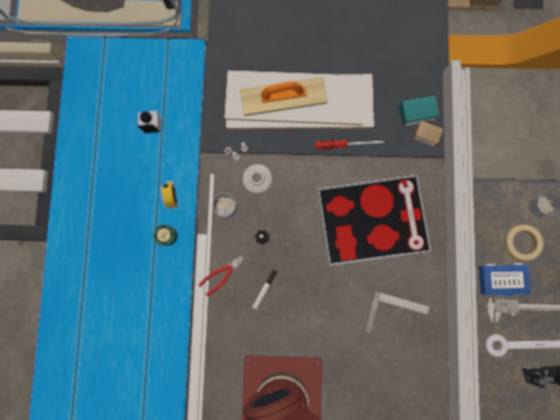

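View pics/scene0.png

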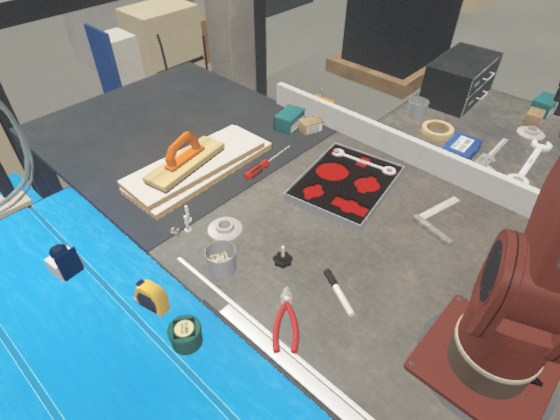

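The top view shows the tray at about (375,220). The flange is at (257,178), the knob at (262,237), the screw cup at (224,205), the tape at (169,194) and the tin at (165,236); the last two stand on the blue table. The scene view shows the same things, so I'll triangulate from the two views to check the heights.

```bash
cat >> h.py <<'E'
def tri(s1,p1,s2,p2):
    A=[];b=[]
    for s,p in((s1,p1),(s2,p2)):
        P=s['pose'];d=P[:3,:3]@np.array([(p[0]-s['cx'])/s['fx'],(p[1]-s['cy'])/s['fy'],1]);d/=np.linalg.norm(d)
        M=np.eye(3)-np.outer(d,d);A.append(M);b.append(M@P[:3,3])
    return np.linalg.lstsq(np.vstack(A),np.hstack(b),rcond=None)[0]
def blobs(s,lo,hi,amin=30):
    h=cv2.cvtColor(s['color'],cv2.COLOR_RGB2HSV); m=cv2.inRange(h,lo,hi)
    if lo[0]==0: m|=cv2.inRange(h,(172,)+lo[1:],(180,)+hi[1:])
    n,l,st,c=cv2.connectedComponentsWithStats(m)
    return m,[(c[i].round(1).tolist(),st[i].tolist()) for i in range(1,n) if st[i][4]>=amin]
E
python3 - <<'E'
from h import *
t=load('top0');s=load('scene0')
for n,lo,hi in (('red',(0,150,110),(7,255,255)),('yel',(18,130,120),(32,255,255)),('grn',(55,60,20),(88,255,130)),('blk',(0,0,0),(180,255,35))):
    for q,im in(('top',t),('scene',s)):
        if n=='blk': continue
        print(n,q,blobs(im,lo,hi)[1])
pairs={'tray_far_right':((419,176),(405,172)),'tray_nearleft':((330,264),(286,182)),'flange':((257,178),(225,227)),'stud':((262,236),(283,249)),'cup':((224,204),(221,250)),'tin':((164,235),(184,330))}
for k,(a,b) in pairs.items(): print(k,tri(t,a,s,b).round(3))
im=cv2.cvtColor(t['color'],cv2.COLOR_RGB2BGR)
a=cv2.resize(im[140:280,130:290],None,fx=2.5,fy=2.5,interpolation=2);b=cv2.resize(im[165:275,310:440],None,fx=3,fy=3,interpolation=2)
i2=cv2.cvtColor(s['color'],cv2.COLOR_RGB2BGR); c=cv2.resize(i2[200:360,120:380],None,fx=1.5,fy=1.5,interpolation=2)
o=np.zeros((600,800,3),np.uint8)
for q,x,y in((a,0,0),(b,405,0),(c,0,355)): o[y:y+q.shape[0],x:x+q.shape[1]]=q[:600-y]
cv2.imwrite('pics/crop1.png',o)
E
```

```text
red top [([330.8, 143.6], [315, 140, 32, 9, 188]), ([376.5, 200.6], [361, 185, 32, 32, 833]), ([339.8, 205.8], [326, 196, 28, 20, 366]), ([404.2, 215.2], [401, 209, 8, 13, 72]), ([416.9, 213.7], [414, 208, 7, 12, 66]), ([345.7, 242.4], [336, 225, 21, 36, 567]), ([382.6, 237.2], [367, 225, 32, 25, 557]), ([218.7, 277.5], [200, 266, 32, 29, 212])]
red scene [([256.6, 168.9], [244, 160, 25, 20, 114]), ([331.8, 171.3], [315, 163, 34, 18, 464]), ([366.6, 184.4], [354, 176, 26, 17, 324]), ([312.7, 191.3], [303, 184, 21, 16, 224]), ([349.5, 206.2], [331, 197, 38, 20, 375])]
yel top [([167.9, 195.0], [162, 183, 12, 24, 196])]
yel scene []
grn top [([166.0, 235.5], [154, 226, 22, 19, 153])]
grn scene [([284.7, 123.6], [274, 111, 30, 24, 153]), ([185.4, 343.4], [169, 322, 32, 33, 393])]
tray_far_right [ 0.56  -0.442 -0.011]
tray_nearleft [ 0.455 -0.057  0.18 ]
flange [0.65  0.096 0.008]
stud [0.468 0.072 0.04 ]
cup [0.558 0.186 0.061]
tin [0.463 0.366 0.043]
```

View pics/crop1.png

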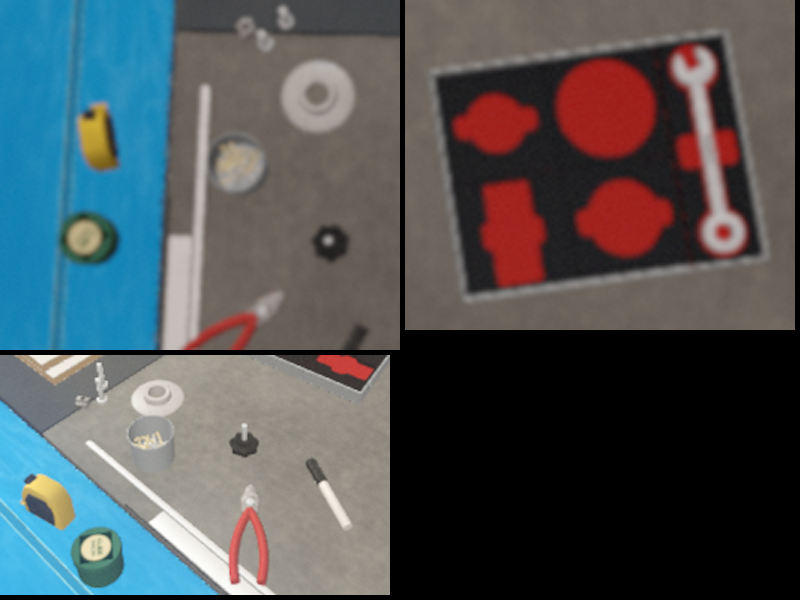

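```bash
python3 - <<'E'
from h import *
t=load('top0');s=load('scene0')
for k,(a,b) in {'flangewell':((376.5,200.6),(331.8,171.3)),'knobwell':((339.8,205.8),(312.7,191.3)),'tapewell':((345.7,242.4),(349.5,206.2)),'tinwell':((382.6,237.2),(366.6,184.4)),'strip':((212,174.4),(178.7,258.7))}.items(): print(k,tri(t,a,s,b).round(3), ray(t,*a,.01).round(3))
T=ray(t,361,220,.02)
def look(p,name,z=.3):
    a=np.degrees(np.arctan2(p[1],p[0])); bot.movep([p[0],p[1],z],down(a)); snap('wrist',name); print(name,bot.get_state()['clock'],bot.get_state()['qpos'])
look(T,'w_tray',.28)
look((.56,.085),'w_fk',.25)
look((.50,.33),'w_tt',.25)
w=[cv2.imread(f'pics/{n}.png') for n in('w_tray','w_fk','w_tt')]
o=np.zeros((600,800,3),np.uint8)
for i,q in enumerate(w): o[(i//2)*300:(i//2)*300+300,(i%2)*400:(i%2)*400+400]=cv2.resize(q,(400,300))
cv2.imwrite('pics/m1.png',o)
E
```

```text
flangewell [ 0.587 -0.273  0.019] [ 0.588 -0.275  0.01 ]
knobwell [ 0.568 -0.161  0.02 ] [ 0.569 -0.163  0.01 ]
tapewell [ 0.457 -0.181  0.019] [ 0.457 -0.182  0.01 ]
tinwell [ 0.476 -0.291  0.019] [ 0.476 -0.293  0.01 ]
strip [ 0.66   0.239 -0.005] [0.657 0.236 0.01 ]
w_tray 2.1667 [ 40.2168988   10.97590296 -24.38904666  91.44882308   4.61977168
  78.58963697  -8.14413353]
w_fk 3.4167 [ 22.10845252  13.39747683 -40.62692211  94.14512315   9.00178732
  75.79023473 -11.57306971]
w_tt 4.4583 [  3.02938512  20.26692708 -50.86336023  89.33335399  16.0033645
  78.05793675 -16.27182503]
```

View pics/m1.png

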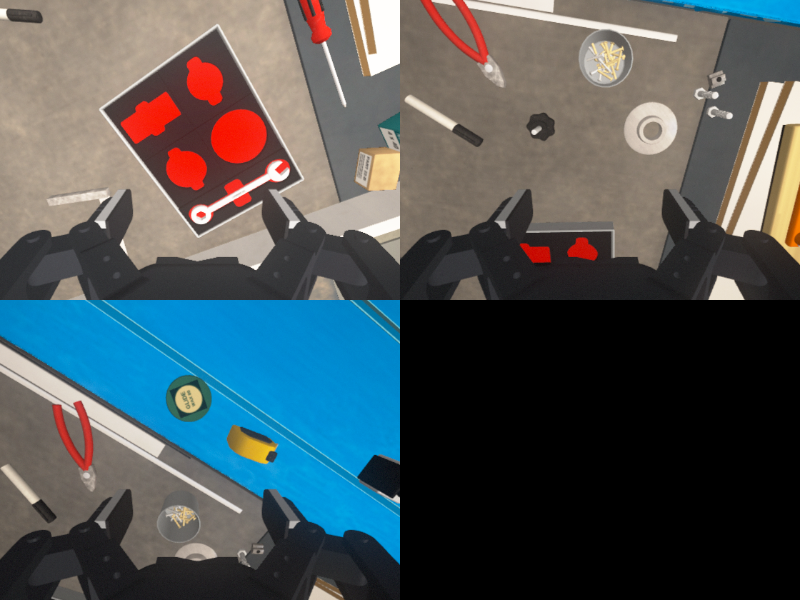

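The wrist views show the wells, flange, knob, tin and tape clearly. Next I'll take pixel measurements.

```bash
python3 - <<'E'
from h import *
w=load('w_tray'); m,b=blobs(w,(0,150,110),(7,255,255),200)
for c,st in b:
    print(c,st[4],ray(w,*c,.014).round(4))
ti=load('w_fk')
f=load('w_tt')
def crop(s,x0,y0,wd,hh,k):
    return cv2.resize(cv2.cvtColor(s['color'],cv2.COLOR_RGB2BGR)[y0:y0+hh,x0:x0+wd],None,fx=k,fy=k,interpolation=2)
o=np.zeros((600,800,3),np.uint8)
# flange (650,128)*1.4 -> local (250,128)*1.4=(350,179); knob (140,126)*1.4=(196,176)
for q,x,y in((crop(ti,300,130,100,100,3),0,0),(crop(ti,160,140,70,70,4),310,0),(crop(f,220,95,90,90,3.3),0,302),(crop(f,300,160,100,75,4.5),310,285)):
    hh=min(q.shape[0],600-y);ww=min(q.shape[1],800-x);o[y:y+hh,x:x+ww]=q[:hh,:ww]
cv2.imwrite('pics/crop2.png',o)
E
```

```text
[442.8, 30.2] 1418 [ 0.763  -0.1494  0.014 ]
[286.3, 113.2] 2604 [ 0.5677 -0.1615  0.014 ]
[210.7, 164.8] 3299 [ 0.4562 -0.1807  0.014 ]
[334.1, 190.4] 4709 [ 0.5875 -0.2736  0.014 ]
[260.4, 236.0] 2604 [ 0.4742 -0.2933  0.014 ]
[350.5, 251.0] 720 [ 0.5785 -0.3624  0.014 ]
[339.5, 279.7] 311 [ 0.5496 -0.3979  0.014 ]
```

View pics/crop2.png

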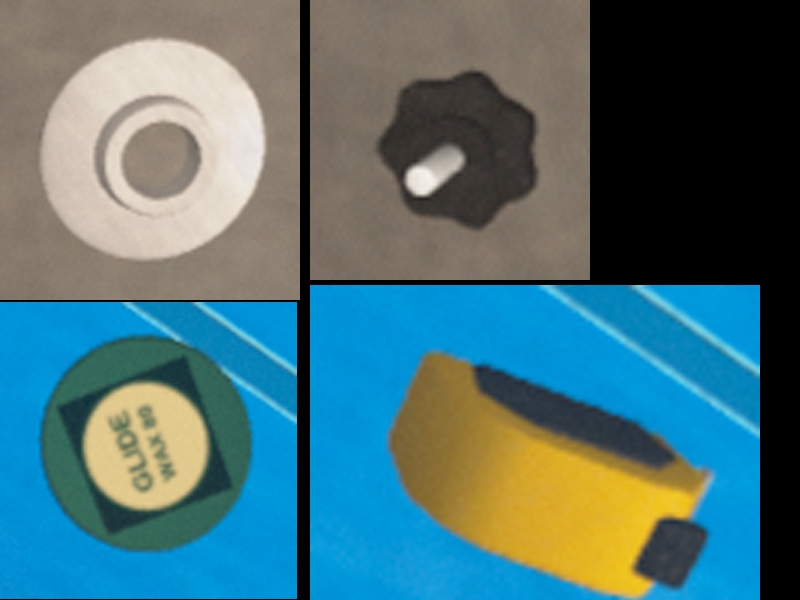

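```bash
cat >> h.py <<'E'
def az(p): return np.degrees(np.arctan2(p[1],p[0]))
W=dict(flange=(.5875,-.2735),knob=(.568,-.1615),tin=(.4745,-.293),tape=(.4565,-.181)); YAW=9.9
def lin(p,z,v=.15): bot.move_linear([p[0],p[1],z],speed=v)
def guarded(p,z0,z1,step=.0015,f=3):
    f0=bot.get_state()['contact_force'][2]; z=z0
    while z>z1:
        z-=step; lin(p,z,.03); d=bot.get_state()['contact_force'][2]-f0
        if abs(d)>f: break
    print('guard z',round(z,4),'dF',round(d,2),bot.get_state()['ee_pos'].round(4) if hasattr(bot.get_state()['ee_pos'],'round') else bot.get_state()['ee_pos']); return z
E
python3 - <<'E'
from h import *
s=load('w_fk'); h=cv2.cvtColor(s['color'],cv2.COLOR_RGB2HSV); m=cv2.inRange(h,(0,0,165),(180,45,255))
roi=np.zeros_like(m); roi[130:230,300:400]=255; m&=roi
c=max(cv2.findContours(m,cv2.RETR_EXTERNAL,2)[0],key=cv2.contourArea); e=cv2.fitEllipse(cv2.convexHull(c)); print(e)
F=ray(s,*e[0],.009); F2=ray(s,300+158/3,155/3+130,.019); K=ray(s,187,185.5,.052); print(F,F2,K)
t=load('top0');print(ray(t,257,178,.012),ray(t,262,237,.02))
bot.command_gripper(.056,40); print('tip',bot.tip_reach,bot.get_state()['clock'])
bot.movep([F[0],F[1],.12],down(az(F))); lin(F,.042,.2)
z=guarded(F,.042,.024)
print(bot.get_state()['contact_force'],bot.get_state()['clock'])
np.save('F.npy',F);np.save('K.npy',K);snap('wrist','w_f')
E
```

```text
((350.5895690917969, 179.2029266357422), (71.92455291748047, 77.10301971435547), 50.79783630371094)
[0.64855696 0.09806907 0.009     ] [0.64888355 0.09713351 0.019     ] [0.46644212 0.07257194 0.052     ]
[0.6488136 0.0948389 0.012    ] [0.46558737 0.07220299 0.02      ]
tip 0.019 4.8667
guard z 0.024 dF -0.69 [0.6485 0.098  0.0239]
[-0.51556956 -0.05947283 -0.08925512] 9.575
```

View pics/w_f.png

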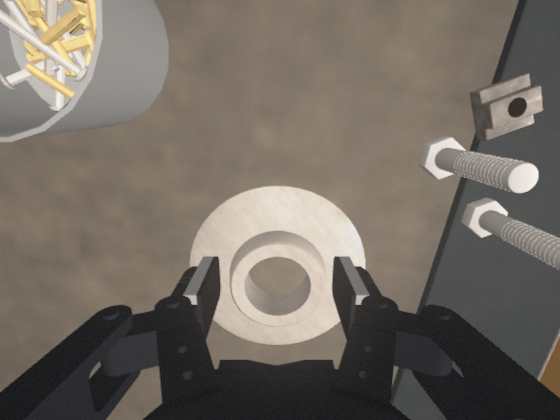

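The fingers straddle the hub, which is centred at about (278,283), and haven't touched anything yet. I'll go lower, grip and place it.

```bash
python3 - <<'E'
from h import *
F=np.load('F.npy')
z=guarded(F,.024,.014,.002); lin(F,z+.002,.03)
bot.command_gripper(.04,50); st=bot.get_state(); print(st['width'],st['finger_force'],st['contact_force'],z)
zg=st['ee_pos'][2]
lin(F,.1,.2); st=bot.get_state(); print(st['width'],st['finger_force'],st['contact_force'],st['clock']); snap('wrist','w_f2')
np.save('zg.npy',zg)
E
```

```text
guard z 0.022 dF 6.74 [0.6489 0.0982 0.023 ]
0.04430046544152493 63.87378361642277 [-4.47688957 -1.37160987 16.40357494] 0.022
0.04412182900658741 62.1472503390396 [-0.13294098 -0.5229998  -3.57413278] 10.9167
```

View pics/w_f2.png

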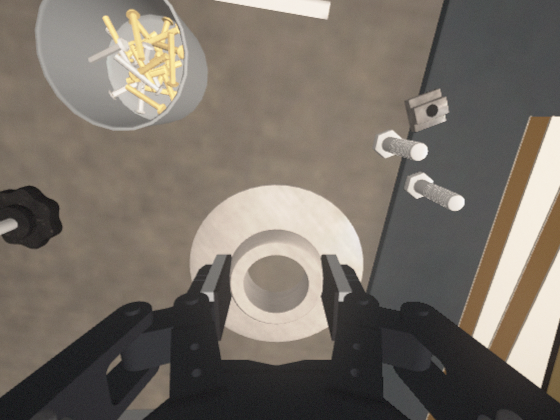

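The flange is held level by the hub. I'll place it in its well, then pick up the knob.

```bash
python3 - <<'E'
from h import *
zg=float(np.load('zg.npy')); p=W['flange']
bot.movep([p[0],p[1],.12],down(az(p))); lin(p,zg+.016,.2)
z=guarded(p,zg+.016,zg+.006,.002,2.5); print('expected',zg+.01)
bot.command_gripper(.058); lin(p,.15,.3); print(bot.get_state()['clock'])
K=np.load('K.npy'); bot.movep([K[0],K[1],.14],down(az(K)+90)); 
snap('wrist','w_k')
bot.command_gripper(.03,40); lin(K,.045,.15); bot.command_gripper(0.0,40)
st=bot.get_state(); print(st['width'],st['finger_force'],st['contact_force'],st['ee_pos'])
lin(K,.1,.2); st=bot.get_state();print(st['width'],st['contact_force'],st['clock']); snap('wrist','w_k2'); snap('top','t2')
o=np.zeros((600,800,3),np.uint8)
o[:300,:400]=cv2.resize(cv2.imread('pics/w_k2.png'),(400,300)); o[:330,405:795]=cv2.resize(cv2.imread('pics/t2.png')[165:275,310:440],(390,330),interpolation=2);
cv2.imwrite('pics/m2.png',o)
E
```

```text
guard z 0.0378 dF 18.31 [ 0.5882 -0.2731  0.0399]
expected 0.03580930677260173
14.2333
0.005896700359245884 39.198617935180664 [0.68337148 0.51900669 2.28529454] [0.46692906 0.07244868 0.04556262]
0.006236527998754826 [ 0.20375945 -0.32965183 -1.37702377] 17.5833
```

View pics/m2.png

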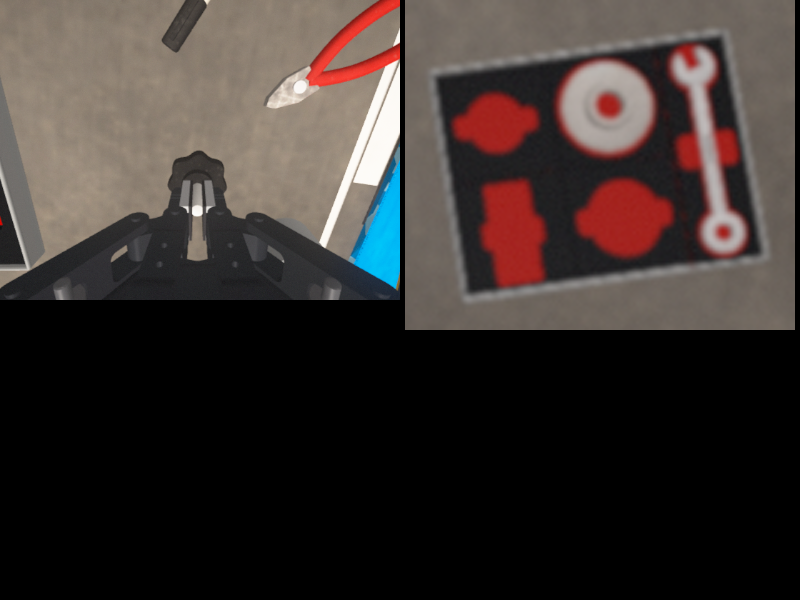

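The flange sits in its well with an even red ring, and the knob hangs straight. Next I'll place the knob and get a vertical look at the tape and tin.

```bash
python3 - <<'E'
from h import *
p=W['knob']
bot.movep([p[0],p[1],.14],down(az(p)+90)); lin(p,.063,.2)
z=guarded(p,.063,.052,.002,2.5); print('expected',.0555)
bot.command_gripper(.03); lin(p,.16,.3); print(bot.get_state()['clock'])
t=load('top0'); T=ray(t,168,195,.06); print(T)
R=down(az(T)); C=T-.073*R[:,0]; 
try: bot.movep([C[0],C[1],.23],R)
except bot.Unreachable:
    print('alt'); R=down(az(T)+180); C=T-.073*R[:,0]; bot.movep([C[0],C[1],.23],R)
bot.command_gripper(.085)
s=snap('wrist','w_t2'); snap('top','t3'); snap('scene','s3'); print(proj(s,T),bot.get_state()['clock'],s['pose'][:3,3])
o=np.zeros((600,800,3),np.uint8)
o[:300,:400]=cv2.resize(cv2.imread('pics/w_t2.png'),(400,300)); o[:270,405:795]=cv2.resize(cv2.imread('pics/s3.png')[130:220,275:405],(390,270),interpolation=2)
u,v=map(int,proj(s,T)); x0=max(0,min(430,u-65));y0=max(0,min(320,v-50))
o[300:,:390]=cv2.resize(cv2.imread('pics/w_t2.png')[y0:y0+100,x0:x0+130],(390,300),interpolation=2);o[275:,405:795]=cv2.resize(cv2.imread('pics/t3.png')[165:273,310:440],(390,325),interpolation=2);print(x0,y0)
cv2.imwrite('pics/m3.png',o)
E
```

```text
guard z 0.057 dF 10.66 [ 0.5685 -0.1614  0.0581]
expected 0.0555
20.8167
[0.58051068 0.35579559 0.06      ]
(np.float64(276.1782748761854), np.float64(117.82268217784338)) 23.2417 [0.57997596 0.35588299 0.35552274]
211 67
```

View pics/m3.png

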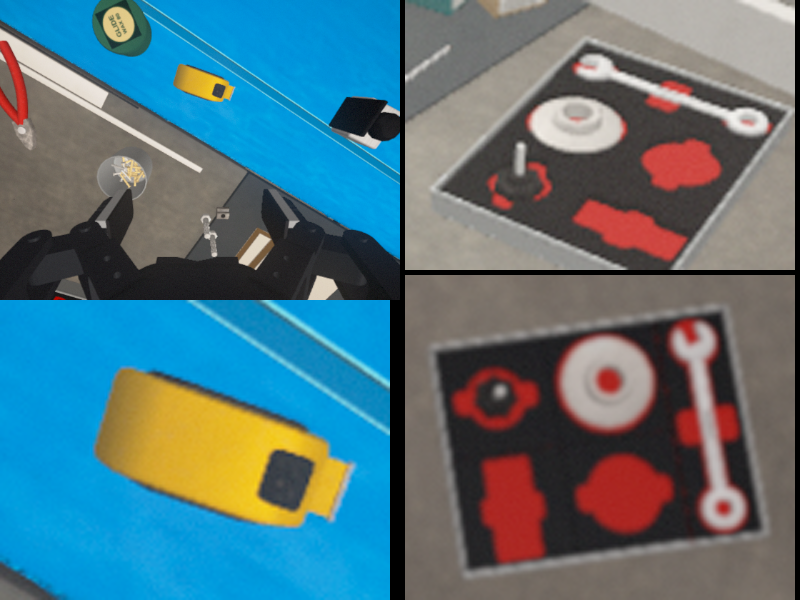

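The scene and top crops show the flange and knob seated in their wells. In the vertical view the tape's case centre is at about pixel (282,116), with the hook at the lower right. Now the tin.

```bash
python3 - <<'E'
from h import *
a=load('w_tt');b=load('w_t2')
def label(s,u,v):
    h=cv2.cvtColor(s['color'],cv2.COLOR_RGB2HSV);m=cv2.inRange(h,(15,40,130),(35,255,255));r=np.zeros_like(m);cv2.circle(r,(int(u),int(v)),28,255,-1);m&=r
    c=cv2.convexHull(cv2.findNonZero(cv2.morphologyEx(m,cv2.MORPH_OPEN,np.ones((3,3),np.uint8))));e=cv2.fitEllipse(c);return e
e1=label(a,264,138); e2=label(b,118*1.4,24*1.4); print(e1,e2)
X=tri(a,e1[0],b,e2[0]);P=ray(a,*e1[0],.049); print(X,P,ray(b,*e2[0],.049))
px=lambda x,y:(211+x/3,67+(y-300)/3)
c=ray(b,*px(212,447),.045); d=ray(b,*px(316,484),.04)-ray(b,*px(108,410),.04); d1=ray(b,*px(330,440),.05)-ray(b,*px(120,368),.05);d2=ray(b,*px(303,527),.05)-ray(b,*px(97,452),.05)
print('tape',c,[az(q) for q in(d,d1,d2)],np.linalg.norm(d))
np.save('tape.npy',[c[0],c[1],az(d1+d2)])   # angle = hook direction
P=(P+ray(b,*e2[0],.049))/2
bot.movep([P[0],P[1],.13],down(az(P))); lin(P,.040,.15)
s=bot.get_state(); print(s['contact_force'])
bot.command_gripper(.055,40); s=bot.get_state(); print(s['width'],s['finger_force'],s['contact_force'],s['ee_pos'],s['clock'])
lin(P,.13,.2); s=bot.get_state(); print(s['width'],s['contact_force'],s['clock'])
snap('wrist','w_tin'); 
E
```

```text
((263.75286865234375, 138.18734741210938), (37.53459167480469, 38.51154327392578), 166.92086791992188) ((165.55422973632812, 33.67665100097656), (43.03780746459961, 49.894386291503906), 158.8736572265625)
[0.46180601 0.36520755 0.05245465] [0.46182465 0.36498268 0.049     ] [0.46044962 0.36528219 0.049     ]
tape [0.58414036 0.35996267 0.045     ] [np.float64(12.792172240868473), np.float64(13.662930058862043), np.float64(12.135453369912792)] 0.07134872216553394
[-0.21688575  0.69380075 -0.05663444]
0.06428814410913518 43.453699350357056 [ 0.25998554 -0.59006617  5.76624455] [0.46188197 0.36575928 0.04148144] 25.1333
0.06430655735872946 [-0.63360338 -0.36643285 -2.01411017] 25.7333
```

View pics/w_tin.png

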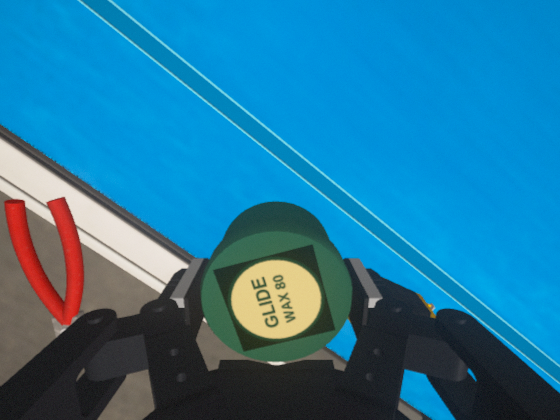

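The tin is held upright. I'll place it, then pick up the tape.

```bash
python3 - <<'E'
from h import *
p=W['tin']
bot.movep([p[0],p[1],.15],down(az(p))); lin(p,.058,.2)
z=guarded(p,.058,.046,.002,3); print('expected',.051)
bot.command_gripper(.085); lin(p,.16,.3); print(bot.get_state()['clock'])
x,y,a=np.load('tape.npy'); print(a)
bot.movep([x,y,.16],down(a-90)); print(bot.get_state()['qpos'])
lin((x,y),.048,.15); print(bot.get_state()['contact_force'])
bot.command_gripper(.02,50); s=bot.get_state(); print(s['width'],s['finger_force'],s['contact_force'],s['ee_pos'],s['clock'])
lin((x,y),.16,.2); s=bot.get_state(); print(s['width'],s['contact_force'],s['clock'])
snap('wrist','w_tape');snap('scene','s4')
o=np.zeros((600,800,3),np.uint8)
o[:300,:400]=cv2.resize(cv2.imread('pics/w_tape.png'),(400,300)); o[:300,400:]=cv2.resize(cv2.imread('pics/s4.png'),(400,300));o[310:580,405:795]=cv2.resize(cv2.imread('pics/s4.png')[130:220,275:405],(390,270),interpolation=2)
o[300:,:400]=cv2.resize(cv2.imread('pics/s4.png')[130:340,60:340],(400,300))
cv2.imwrite('pics/m4.png',o)
E
```

```text
guard z 0.052 dF 11.46 [ 0.4749 -0.2933  0.0532]
expected 0.051
30.3333
12.894334961215524
[ 2.73937544e-02  3.62458761e+01 -5.23839419e+01  8.24206189e+01
  2.89640946e+01  7.54720412e+01 -1.31381557e+02]
[0.51178769 0.71616879 0.51323242]
0.029637938764342103 49.62782733142376 [0.4686325  1.05150316 3.86652687] [0.58440529 0.36046963 0.04862979] 34.1333
0.02951691616582926 [-0.330129   -0.16653545 -2.72545993] 34.8417
```

View pics/m4.png

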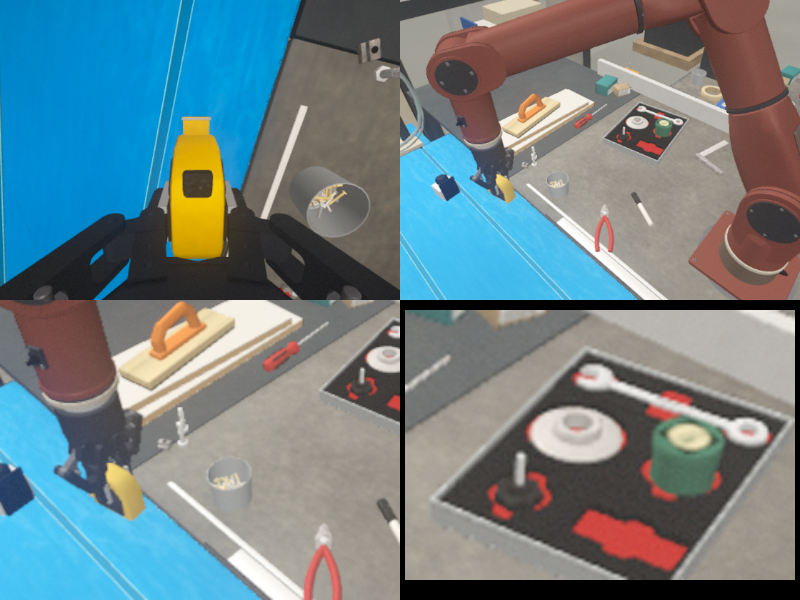

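The tape is held squarely, and the tin is seated in its well. I'll place the tape now.

```bash
python3 - <<'E'
from h import *
a=np.radians(YAW); p=np.array(W['tape'])-.007*np.array([np.cos(a),np.sin(a)])
bot.movep([p[0],p[1],.16],down(YAW-90)); lin(p,.067,.2)
z=guarded(p,.067,.054,.002,3); print('expected',.0585)
bot.command_gripper(.06); lin(p,.2,.3); print(bot.get_state()['clock'])
c=np.array([.52,-.22]); bot.movep([.55,.0,.32],down(0))
print(bot.get_state()['clock']); snap('scene','s5');snap('top','t5');snap('wrist','w5')
o=np.zeros((600,800,3),np.uint8)
o[:300,:400]=cv2.resize(cv2.imread('pics/s5.png')[125:221,272:400],(400,300),interpolation=2);o[:300,400:]=cv2.resize(cv2.imread('pics/t5.png')[165:265,310:443],(400,300),interpolation=2);o[300:,:400]=cv2.resize(cv2.imread('pics/w5.png'),(400,300))
o[300:,400:]=cv2.resize(cv2.imread('pics/t5.png'),(400,300))
cv2.imwrite('pics/m5.png',o)
E
```

```text
guard z 0.059 dF 24.34 [ 0.4502 -0.1816  0.0604]
expected 0.0585
39.5833
40.5333
```

View pics/m5.png

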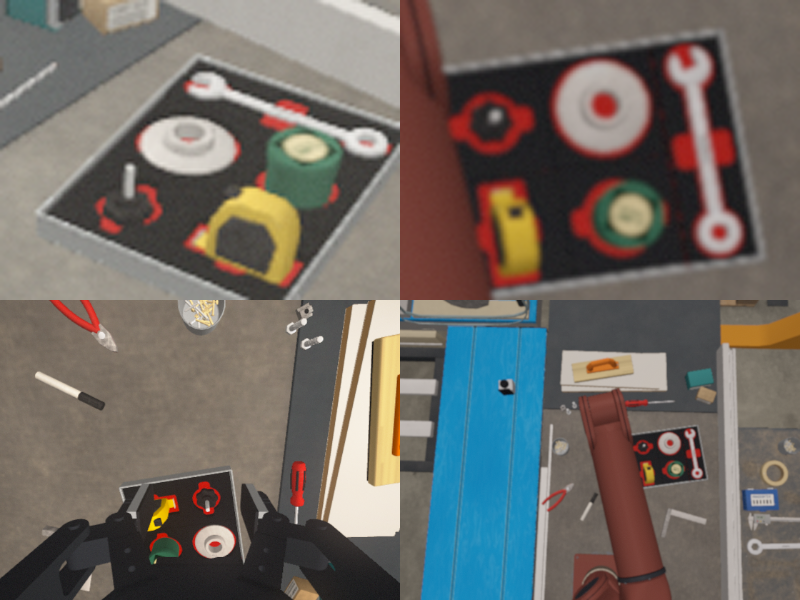

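All four are in their wells. I'll take one closer look over the tray to confirm they're seated.

```bash
python3 - <<'E'
from h import *
T=np.array([.521,-.227]);R=down(az(T)+180)
C=T-.073*R[:2,0]
for A in (az(T)+180,az(T)):
    R=down(A);C=T-.073*R[:2,0]
    try: bot.movep([C[0],C[1],.24],R);break
    except bot.Unreachable: print('no')
s=snap('wrist','w6');u,v=map(int,proj(s,[*T,.02]));x0=max(0,u-150);y0=max(0,v-110)
cv2.imwrite('pics/w6c.png',cv2.resize(cv2.imread('pics/w6.png')[y0:y0+220,x0:x0+300],None,fx=2.6,fy=2.6,interpolation=2))
print(u,v,bot.get_state()['clock'])
E
```

```text
275 118 43.1417
```

View pics/w6c.png

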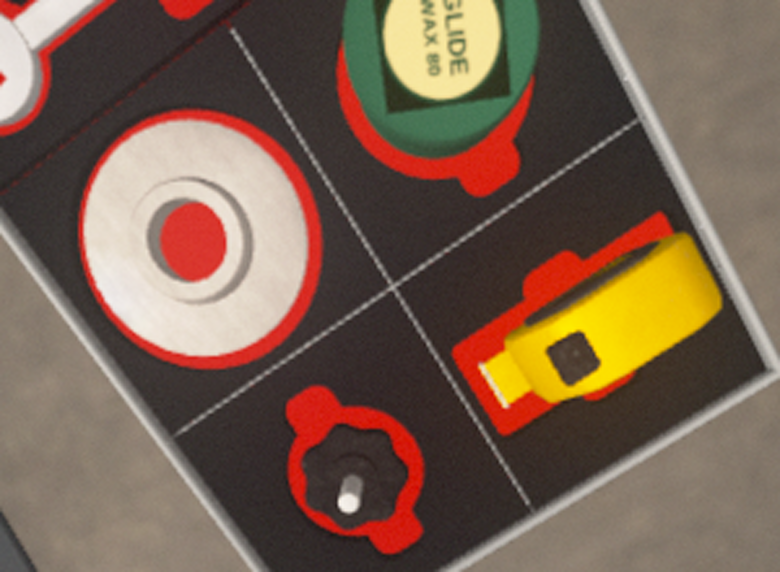

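The close view shows red around the flange (about (200,240)) and the knob (about (355,475)). The tin and tape stand upright inside their outlines. I'll hand in.

```bash
python3 -c "
from cell import bot
print(bot.sign_off())"
```

```text
the job is handed in; nothing more can be done
None
```

I placed the flange, star knob, wax tin and tape measure in their wells, in that order, and handed the job in at about 43 s; the final pictures show all four seated, with the spanner and screw cup apparently where they were.

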